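# Pin the cover of a phone screen-bonding jig

## Robot

A 6-joint arm with a two-finger parallel gripper is mounted at the origin on the work surface. World frame = base frame: x ahead of the robot, y to its left, z up, the work surface at z = 0. Lengths are in m, angles in degrees, forces in N, time in s.
With the tool pointing down it reaches from about 0.35 to 0.85 m from the base axis. Payload 8.1 kg.
Tool frame: the origin (TCP) lies midway between the tips of the shut fingers; the grasp point (between the pads) lies 19 mm behind it (env.hold_point_z is the distance from the TCP to the grasp point, in m); z points along the fingers, y is the line along which they close (so a half turn about z gives the same grasp; the last joint's range is limited). The gripper opens to 85 mm and grips with 20 to 120 N. Pads are 22 mm wide; open, the fingers measure 114 mm over their backs; the gripper's body (76 mm by 85 mm) begins 54 mm behind the grasp point. The pads swing forward as they close: fully open they stand 13 mm farther back than shut.
Start: joints at [67.414, 7.471, 85.268, -0, 87.261, -4.893], TCP at [0.182, 0.572, 0.231] pointing down, gripper open.
Joint ranges: [-169.43, 169.43], [-51.17, 129.36], [1.28, 143.12], [-76.62, 256.62], [0, 156.53], [-152.29, 152.29]. Speed limits (degrees/s): [136.94, 136.94, 159.86, 180, 180, 180].

## Interface

Orientations are given as [roll, pitch, yaw] about the fixed x, y, z axes, in that order (R = Rz(yaw) Ry(pitch) Rx(roll)).
In Python, from plant import env gives the robot as it stands.
- The arm moves only by the tool tcp_steps, called after "Request:" as a command line: name --argument value ..., lists and objects as JSON in quotes. Schema: {"type":"object","properties":{"segments":{"type":"array","items":{"type":"number"},"minItems":6,"maxItems":72},"jaw":{"type":"number"},"clamp_n":{"type":"number"},"only":{"type":"string"},"quiet":{"type":"boolean"},"lines":{"type":"string"}},"required":["segments"],"additionalProperties":false}. segments is one flat list of numbers that holds 1 to 12 rows one after another, with no inner brackets; each row has 6 numbers: dx, dy, dz in cm, then a rotation vector rx, ry, rz in units of 2 degrees; each row is the pose to reach, as a shift and turn from the pose commanded when the call began, along the tool's axes at that moment; what a row does not reach only later rows make up. A row lasts 1/12 s, in which the tool goes at most 0.0417 m and 7.16 degrees, less where a joint would pass 70% of its speed; a pose out of reach is approached as far as the arm can. jaw is the finger opening in m, set as the call begins (left out keeps the last). The fingers move at their own pace and stop on an object; clamp_n is the grip in N (left out, the last holds). Time passes only in rows, so rows that do not move let the fingers close. The tool returns the time, the measured TCP pose, the force, the opening and the grip force at its end. only (a regular expression) keeps the lines of the reply that match it, lines (a string "A,B") keeps lines A to B, and quiet returns only ok. Input that does not fit is refused with a message, and nothing moves.
- env.get_state(): the state, without advancing time (a new reading comes with each control period).
- env.capture(name): name is "scene" or "side" or "wrist"; returns the picture (384x512x3 uint8, red, green, blue); there is no depth.
- env.camera_model(name): a dict with "mtx" (3x3 intrinsics, pixels), "R" (3x3) and "t" (3): a world point X has camera coordinates R X + t. Camera axes: x right, y down, z forward; pixel columns grow to the right and rows downward; lengths in m; the calibration is good to about 2 mm. A picture is of the moment at which its call begins: read the wrist's pose just before it. camera_model takes no time and is no camera call; for the wrist camera it gives the pose at the moment of the call.
- env.close_job(): hands the job in; it is judged then, once.
The state is a dict: "time": time; "qpos": joint angles; "qd": joint speeds; "tau": joint torques, N m; "eef_pos": TCP position; "orientation": TCP orientation; "ft_force": force on the tool from outside, world axes, zero at the start; "moment": the same for the moment, N m; "grip_width": finger opening in m; "gripper_force": force on a finger pad.
Only numpy, scipy, OpenCV 4.12 (cv2) and the standard library are available. Lean on these libraries where they do the work, as an engineer would, in place of code of your own. Each camera call takes 0.05 s, during which the arm holds its last target. There are 200 camera calls.

## Task

Take the blue-handled locking pin from the wooden rack and push it down through the green funnel collar of the grey cover plate and the aluminium base under it, keeping hold of it until it is through both plates, so that the cover is pinned to the base. Leave the pin fully home and upright with its flange resting on the collar, the cover still lying flat on the base, and leave the orange-handled pin in its place in the rack.

Things in the scene. Friction and masses are not known exactly. Their poses are not given: they have to be found in the camera images.
- blue_pin: Pin to use, upright and loose in a wooden rack. Steel shank 14 mm dia, 45 long (last 10 mm taper to a 6 mm tip), then steel flange 48 mm dia, 6 thick, then blue round handle 24 mm dia, 40 tall; about 90 g. Origin: centre of the tip; z up to the handle. In the rack the flange rests on the rack's top: origin 10 mm, handle 61 to 101 mm above the table. Lift straight up over 45 mm to free it.
- orange_pin: Wrong pin, bystander in the rack's other hole: same flange and an orange handle, same heights above the table, but its shank is 28 mm long. Origin: centre of the tip, 27 mm above the table, z up. The rack (fixed wooden block 65 x 150 mm, 55 high) has two 20 mm holes 80 mm apart along its length, so the line between the pins is its long direction.
- jig: Aluminium jig base fixed to the table, 240 x 120 x 28 mm, with lips (10 mm high) round its top that hold the cover with 1.5 mm of play, and a white phone with black screen in it. Origin: centre of its underside, on the table; x along its length, z up. Its through hole, 26 mm dia, has its axis at x = -80 mm, y = 0.
- guide (a point): Centre of the rim of the green funnel collar on the loose grey cover plate (226 x 106 x 12 mm, 0.4 kg) lying on the jig base; 50 mm above the table. Inside, 38 mm dia at the rim, narrowing in 10 mm to the cover's 26 mm hole, which lies over the base's hole. Axes as the jig's. A pin fully home rests its flange on the rim, tip 5 mm above the table.

How it is judged (in metres and radians):
On the way:
1. the blue pin, held by the fingers and upright, has its tip through the cover and inside the hole of the base (x of blue_pin in the frame of jig between -0.092 and -0.068 m and y of blue_pin in the frame of jig between -0.012 and 0.012 m and angle between blue_pin's own z axis and vertical below 0.18 rad and z of blue_pin in the frame of jig below 0.025 m and contact force between the fingers and blue_pin above 1 N), for 0.1 s.
At the end, for the whole second after the job is handed in: The blue pin stands through the collar, the cover and the base: its tip is less than 10 mm above the table (5 mm when fully home), within 12 mm of the axes of both holes, the pin within 10 degrees of upright and at rest; the cover lies flat on the base (within 4 mm and 4 degrees) (x of blue_pin in the frame of jig between -0.092 and -0.068 m and y of blue_pin in the frame of jig between -0.012 and 0.012 m and angle between blue_pin's own z axis and vertical below 0.18 rad and z of blue_pin in the frame of jig below 0.01 m and linear speed of blue_pin below 0.02 m/s and z of guide in the frame of jig between 0.046 and 0.054 m and angle between guide's own z axis and vertical below 0.07 rad and horizontal distance between blue_pin and guide below 0.012 m); the robot touches nothing.
It fails at once if the orange pin is taken from its place in the rack (moved by more than 25 mm) (distance of orange_pin from where it was at the start of the episode above 0.025 m).
It also fails if it takes over 38 s, if anything falls off the work surface, if the arm or the gripper's body presses on something with over 40 N, if the wrist force passes 120 N, or if a joint passes its speed limit or range.

## Working session

There is one attempt and no reset: what is moved stays moved. The work goes in short steps, Python scripts to look and compute and a tool call to move; the robot and the scene stay as the last step left them, time stands still between calls to the robot, and variables do not carry over. Pictures are saved under pics/ and viewed, at most 10 in all, crops included, and the job is handed in when it is done.

```bash
ls; mkdir -p pics; python3 - <<'E'
from plant import env
import cv2,numpy as np
a=env.capture("scene");b=env.capture("side")
np.save("scene.npy",a);np.save("side.npy",b)
cv2.imwrite("pics/a.png",a[:,:,::-1]);cv2.imwrite("pics/b.png",b[:,:,::-1])
for n in("scene","side","wrist"):
  m=env.camera_model(n);print(n,-m["R"].T@m["t"],m["R"][2])
E
```

```text
pics
plant.py
scene [ 0.98503754 -0.6105981   0.72177194] [-0.44384269  0.62089564 -0.64613642]
side [ 0.20301979 -0.51459945  0.57537518] [ 0.41187782  0.6573692  -0.63104865]
wrist [0.11411748 0.59314753 0.37217825] [ 0.26733941 -0.08658445 -0.95970452]
```

View pics/a.png

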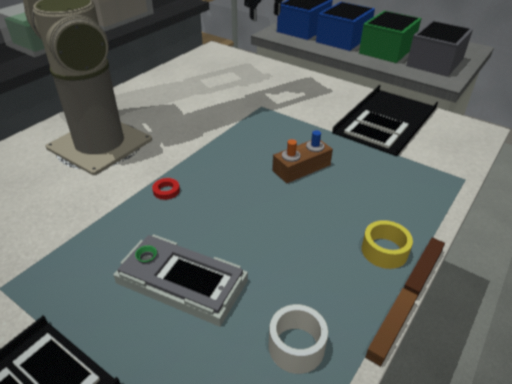

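View pics/b.png

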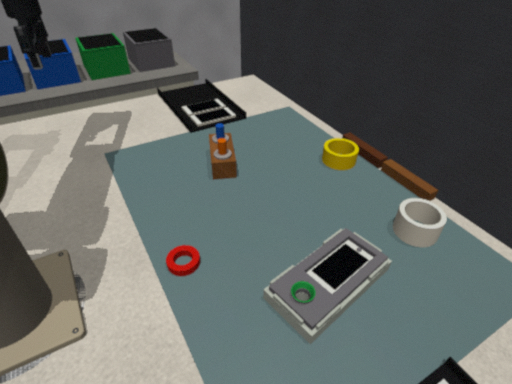

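The scene view shows the collar at about (147,254), the blue handle at (316,138) and the orange one at (292,148). In the side view they are at (303,293), (220,131) and (222,147), with orange partly hiding blue.

```bash
cat >h.py <<'E'
import numpy as np,cv2
from plant import env
def mask(im,c):
    h=cv2.cvtColor(im,cv2.COLOR_RGB2HSV)
    lo,hi={'blue':((105,130,60),(125,255,255)),'orange':((4,160,90),(14,255,255)),'green':((60,120,40),(90,255,255))}[c]
    return cv2.inRange(h,lo,hi)
def blobs(im,c,amin=15):
    cs,_=cv2.findContours(mask(im,c),cv2.RETR_EXTERNAL,cv2.CHAIN_APPROX_NONE)
    return [k for k in cs if cv2.contourArea(k)>amin]
def cast(m,uv,z):
    d=m["R"].T@np.linalg.solve(m["mtx"],[uv[0],uv[1],1.]); c=-m["R"].T@m["t"]
    return c+d*(z-c[2])/d[2]
def proj(m,X):
    p=m["mtx"]@(m["R"]@np.asarray(X)+m["t"]); return p[:2]/p[2]
E
python3 - <<'E'
from h import *
for n in("scene","side"):
  im=np.load(n+".npy");m=env.camera_model(n)
  for c,z in(("blue",.081),("orange",.081),("green",.05)):
    for k in blobs(im,c):
      x,y,w,h=cv2.boundingRect(k);M=cv2.moments(k);uv=(M['m10']/M['m00'],M['m01']/M['m00'])
      print(n,c,(x,y,w,h),np.round(uv,1),cast(m,uv,z).round(4))
print({k:env.get_state()[k] for k in("time","eef_pos","orientation")})
E
```

```text
scene blue (312, 130, 9, 16) [315.6 137.5] [0.5458 0.2885 0.081 ]
scene blue (277, 0, 97, 50) [321.8  24.8] [0.1476 1.0404 0.081 ]
scene orange (288, 140, 9, 16) [291.5 147. ] [0.5182 0.2128 0.081 ]
scene green (136, 246, 21, 15) [145.3 250.8] [ 0.4538 -0.2419  0.05  ]
scene green (360, 12, 61, 50) [386.7  40.1] [0.4008 1.124  0.05  ]
side blue (215, 123, 9, 15) [219.5 129.4] [0.5535 0.2939 0.081 ]
side blue (0, 46, 25, 49) [10.3 75.4] [0.0598 1.0125 0.081 ]
side blue (24, 39, 57, 50) [55.2 69.6] [0.2058 1.0017 0.081 ]
side orange (384, 160, 53, 34) [411.9 177.2] [ 0.8577 -0.135   0.081 ]
side orange (210, 135, 25, 28) [221.5 148.2] [0.5156 0.2017 0.081 ]
side green (291, 281, 24, 22) [302.7 291.4] [ 0.4576 -0.2465  0.05  ]
side green (76, 34, 54, 46) [104.5  60.1] [0.4002 1.1219 0.05  ]
{'time': 0.1, 'eef_pos': array([0.18214987, 0.57115921, 0.23031428]), 'orientation': array([-1.79902739e+02, -7.97569227e-03,  1.62304451e+02])}
```
Orientation: roll 180, yaw 162.3. Time matters: 38s; each row 1/12 s with .0417 max -> 0.5 m/s. Fine.

Units first: shifts go in cm and turns go in units of 2 degrees. So -0.43 m is -43, -0.16 m is -16, 92 degrees is 46.

Request:
tcp_steps --segments '[-43,-16,2,0,0,46,-43,-16,2,0,0,46,-43,-16,2,0,0,46,-43,-16,2,0,0,46,-43,-16,2,0,0,46,-43,-16,2,0,0,46,-43,-16,2,0,0,46,-43,-16,2,0,0,46,-43,-16,2,0,0,46,-43,-16,2,0,0,46,-43,-16,2,0,0,46,-43,-16,2,0,0,46]' --jaw 0.085 --clamp_n 40

```text
time: 1.1
eef_pos: [0.5478, 0.2828, 0.21]
orientation: [179.9, 0.1, 75.7]
ft_force: [0.2, 2.2, -0.2]
grip_width: 0.0848
gripper_force: 0.0
```

Request:
tcp_steps --segments '[0,0,0,0,0,2.75,0,0,0,0,0,2.75,0,0,0,0,0,2.75,0,0,0,0,0,2.75]'

```text
time: 1.43
eef_pos: [0.5429, 0.2888, 0.211]
orientation: [-180.0, 0.0, 71.1]
ft_force: [0.5, 0.1, 1.0]
grip_width: 0.0849
gripper_force: 0.0
```

```bash
python3 - <<'E'
from h import *
s=env.get_state();m=env.camera_model("wrist");im=env.capture("wrist")
cv2.imwrite("pics/c.png",im[:,:,::-1]);print(s["eef_pos"],s["orientation"])
for c in("blue","orange"):
  for k in blobs(im,c,100):
    (u,v),r=cv2.minEnclosingCircle(k);print(c,cv2.boundingRect(k),u,v,r)
print(m)
E
```

```text
[0.54292635 0.28880512 0.21104133] [-1.79977342e+02  1.69340034e-02  7.10939346e+01]
blue (253, 172, 25, 32) 264.5 187.43548583984375 15.636731147766113
orange (249, 244, 26, 37) 261.5 262.0 18.172880172729492
{'mtx': array([[294.3632523 ,   0.        , 257.9599901 ],
       [  0.        , 294.3632523 , 191.48344955],
       [  0.        ,   0.        ,   1.        ]]), 'R': array([[ 0.94617607, -0.32365064, -0.00105787],
       [-0.31024984, -0.90792069,  0.28182451],
       [-0.09217315, -0.2663274 , -0.95946538]]), 't': array([-0.42007414,  0.40001803,  0.48572057])}
```

View pics/c.png

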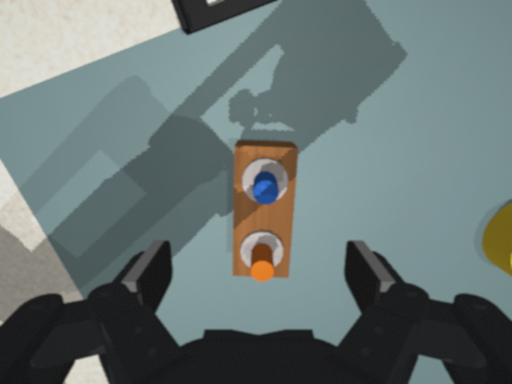

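The wrist view shows the blue handle at (264,187) on its flange at (265,180), and the orange handle at (262,270).

```bash
python3 - <<'E'
from h import *
m=env.camera_model("wrist");s=env.get_state()
for uv,z in(((265.5,191.7),.101),((264.5,187.4),.081),((265,181),.061),((262,270),.101)):print(z,cast(m,uv,z).round(4))
a,b=cast(m,(265.5,191.7),.101),cast(m,(262,270),.101)
d=a-b;print(np.hypot(*d[:2]),np.degrees(np.arctan2(d[1],d[0])))
print([ (n,proj(env.camera_model(n),[a[0],a[1],.081]).round(1)) for n in("scene","side")])
from scipy.spatial.transform import Rotation as R
r=R.from_euler("xyz",s["orientation"],degrees=True).as_matrix()
print(r.T@(np.r_[a[:2],.067]-s["eef_pos"]))
E
```

```text
0.101 [0.5484 0.2844 0.101 ]
0.081 [0.5475 0.2831 0.081 ]
0.061 [0.5487 0.2839 0.061 ]
0.101 [0.5202 0.2106 0.101 ]
0.07906366195403712 69.05510908841873
[('scene', array([315.7, 138.5])), ('side', array([219.3, 131.3]))]
[-0.00245357  0.00673414  0.14415722]
```

In the tool's units: 0.144 m is 14.4, 0.0067 m is 0.67, 2 degrees is 1.

Request:
tcp_steps --segments '[-0.1,0.67,3,0,0,1,-0.1,0.67,6,0,0,1,-0.1,0.67,9,0,0,1,-0.1,0.67,11,0,0,1,-0.1,0.67,13,0,0,1,-0.1,0.67,14,0,0,1,-0.1,0.67,14.4,0,0,1,-0.1,0.67,14.4,0,0,1,-0.1,0.67,14.4,0,0,1]'

```text
time: 2.23
eef_pos: [0.55, 0.2859, 0.0686]
orientation: [179.9, -0.1, 68.9]
ft_force: [-0.3, 0.5, 0.7]
grip_width: 0.0849
gripper_force: 0.0
```

Request:
tcp_steps --segments '[0,0,0,0,0,0,0,0,0,0,0,0,0,0,0,0,0,0,0,0,0,0,0,0,0,0,0,0,0,0,0,0,0,0,0,0,0,0,0,0,0,0,0,0,0,0,0,0,0,0,0,0,0,0,0,0,0,0,0,0]' --jaw 0.0 --clamp_n 60

```text
time: 3.07
eef_pos: [0.5498, 0.2855, 0.0679]
orientation: [180.0, -0.0, 68.9]
ft_force: [0.5, 0.0, 5.1]
grip_width: 0.0228
gripper_force: 58.9
```

Request:
tcp_steps --segments '[0,0,-1,0,0,0,0,0,-2.5,0,0,0,0,0,-5,0,0,0,0,0,-8,0,0,0,0,0,-11,0,0,0,0,0,-12,0,0,0,0,0,-12,0,0,0]'

```text
time: 3.65
eef_pos: [0.5513, 0.2862, 0.1916]
orientation: [179.7, -0.3, 68.9]
ft_force: [-0.0, 0.4, -0.7]
grip_width: 0.0226
gripper_force: 58.8
```

```bash
python3 - <<'E'
from h import *
from scipy.spatial.transform import Rotation as R
s=env.get_state();print(s["eef_pos"],s["orientation"])
r=R.from_euler("xyz",s["orientation"],degrees=True).as_matrix()
print(r.T@(np.array([.4557,-.244,.188])-s["eef_pos"]))
a=env.capture("side")
cv2.imwrite("pics/d.png",cv2.resize(a[40:200,140:340,::-1],None,fx=3,fy=3))
E
```

```text
[0.55125785 0.28624778 0.19158465] [179.73366028  -0.26035781  68.86834242]
[-0.52905159  0.10202221  0.00165488]
```

View pics/d.png

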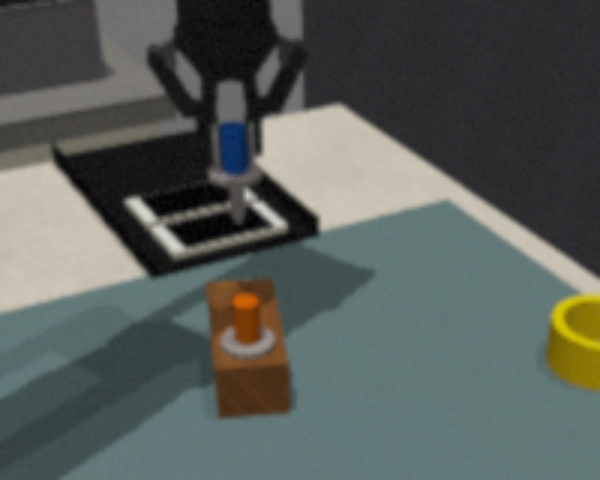

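The pin is held upright, with its shank at about (238,200) in the crop, and the orange pin is still seated in the rack. Next is the collar.

Request:
tcp_steps --segments '[-2,0.4,0,0,0,0,-6,1.2,0,0,0,0,-10,2,0,0,0,0,-14,2.8,0,0,0,0,-18,3.5,0,0,0,0,-22,4.3,0,0,0,0,-26,5,0,0,0,0,-30,5.8,0,0,0,0,-34,6.6,0,0,0,0,-38,7.4,0,0,0,0,-41,8,0,0,0,0,-43,8.5,0,0,0,0]'

```text
time: 4.7
eef_pos: [0.4711, -0.1487, 0.1844]
orientation: [-179.7, 0.0, 68.7]
ft_force: [0.3, 0.3, -1.7]
grip_width: 0.0222
gripper_force: 58.9
```

Request:
tcp_steps --segments '[-3,0.5,0,0,0,0,-6,1,0,0,0,0,-8,1.4,0,0,0,0,-9.3,1.7,0,0,0,0,-9.9,1.7,0,0,0,0,-9.9,1.7,0,0,0,0,-9.9,1.7,0,0,0,0,-9.9,1.7,0,0,0,0]'

```text
time: 5.37
eef_pos: [0.4539, -0.2436, 0.1868]
orientation: [-180.0, -0.0, 68.9]
ft_force: [-0.1, -0.2, -1.4]
grip_width: 0.0229
gripper_force: 58.9
```

```bash
python3 - <<'E'
from h import *
s=env.get_state();m=env.camera_model("wrist");im=env.capture("wrist");np.save("w.npy",im)
cv2.imwrite("pics/e.png",im[:,:,::-1]);print(s["eef_pos"],s["orientation"])
for c,z in(("green",.05),):
  for k in blobs(im,c,50):
    (u,v),ax,an=cv2.fitEllipse(k);print(c,cv2.boundingRect(k),u,v,ax,an,cast(m,(u,v),z))
E
```

```text
[ 0.45388676 -0.24355266  0.18680449] [-1.79952965e+02 -3.76132485e-02  6.89234193e+01]
green (242, 161, 43, 41) 262.5154724121094 181.06996154785156 (40.101444244384766, 42.05827713012695) 96.72001647949219 [ 0.45811973 -0.24455306  0.05      ]
```

View pics/e.png

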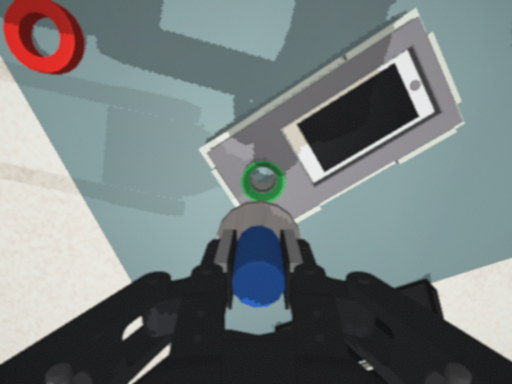

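The collar is clear at (262.5,181). The held handle's top is centred near (258.5,280), and the flange's far edge is at (258.5,202). I'll check where the pin sits in the gripper.

```bash
python3 - <<'E'
from h import *
from scipy.spatial.transform import Rotation as R
m=env.camera_model("wrist");s=env.get_state();im=np.load("w.npy")
r=R.from_euler("xyz",s["orientation"],degrees=True).as_matrix();p=s["eef_pos"]
print(p,"tcp px",proj(m,p))
for k in blobs(im,"blue",200):print(cv2.boundingRect(k))
for uv,z in(((258.5,280),p[2]+.033),((258.5,202),p[2]-.01)):
  print("tool",r.T@(cast(m,uv,z)-p))
print("collar",r.T@(np.r_[.4581,-.24455,p[2]]-p))
for n in("scene","side"):print(n,proj(env.camera_model(n),[.4581,-.24455,.05]))
E
```

```text
[ 0.4540511  -0.24362097  0.18707634] tcp px [257.91912846 245.85158491]
(231, 226, 55, 81)
tool [ 0.0007835   0.00027476 -0.03299976]
tool [0.0211872  0.00029917 0.01000873]
collar [ 5.87854129e-04  4.11231018e-03 -9.80696020e-07]
scene [145.86626098 252.46818049]
side [302.31150133 290.50454481]
```

In the tool's units: 0.004 m is 0.4, 0.001 m is 0.1.

Request:
tcp_steps --segments '[0.1,0.4,0,0,0,0,0.1,0.4,2,0,0,0,0.1,0.4,4,0,0,0,0.1,0.4,5.5,0,0,0,0.1,0.4,6.5,0,0,0,0.1,0.4,7,0,0,0,0.1,0.4,7.5,0,0,0,0.1,0.4,8,0,0,0,0.1,0.4,8.5,0,0,0,0.1,0.4,9,0,0,0,0.1,0.4,9,0,0,0]'

```text
time: 6.33
eef_pos: [0.4575, -0.2451, 0.0965]
orientation: [-179.9, -0.0, 68.9]
ft_force: [0.2, 0.3, -0.9]
grip_width: 0.0226
gripper_force: 58.9
```

```bash
python3 - <<'E'
from h import *
a=env.capture("side")
cv2.imwrite("pics/f.png",cv2.resize(a[200:350,200:400,::-1],None,fx=3,fy=3))
E
```

```text
(no output)
```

View pics/f.png

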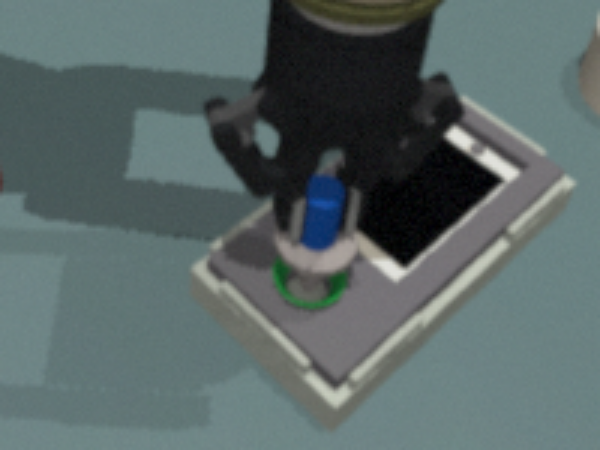

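The shank enters the green collar centrally at about (310,285) in the crop, with no contact force. I'll keep pushing down.

Request:
tcp_steps --segments '[0,0,0.4,0,0,0,0,0,0.8,0,0,0,0,0,1.2,0,0,0,0,0,1.6,0,0,0,0,0,2,0,0,0,0,0,2.4,0,0,0,0,0,2.7,0,0,0,0,0,2.9,0,0,0,0,0,3,0,0,0,0,0,3,0,0,0,0,0,3,0,0,0,0,0,3,0,0,0]'

```text
time: 7.38
eef_pos: [0.4581, -0.2454, 0.0676]
orientation: [180.0, 0.0, 68.9]
ft_force: [0.4, -0.0, -0.3]
grip_width: 0.0227
gripper_force: 58.9
```

Request:
tcp_steps --segments '[0,0,0.1,0,0,0,0,0,0.2,0,0,0,0,0,0.3,0,0,0,0,0,0.4,0,0,0,0,0,0.4,0,0,0]'

```text
time: 7.8
eef_pos: [0.4577, -0.2452, 0.063]
orientation: [-180.0, -0.0, 68.9]
ft_force: [0.1, -1.0, 0.1]
grip_width: 0.0225
gripper_force: 58.9
```

```bash
python3 - <<'E'
from plant import env
s=env.get_state();print(s["ft_force"],s["moment"],s["eef_pos"])
E
```

```text
[ 0.10335718 -0.99447257  0.13605858] [ 0.02492129 -0.02890507  0.0092411 ] [ 0.45766276 -0.24520966  0.06299047]
```

Request:
tcp_steps --segments '[0,0,0,0,0,0,0,0,0,0,0,0,0,0,0,0,0,0,0,0,0,0,0,0,0,0,0,0,0,0,0,0,0,0,0,0,0,0,0,0,0,0,0,0,0,0,0,0]' --jaw 0.07

```text
time: 8.47
eef_pos: [0.4579, -0.2453, 0.0633]
orientation: [180.0, -0.0, 68.9]
ft_force: [-0.3, 0.5, 0.4]
grip_width: 0.0699
gripper_force: 0.0
```

Request:
tcp_steps --segments '[0,0,-1,0,0,0,0,0,-3,0,0,0,0,0,-6,0,0,0,0,0,-9,0,0,0,0,0,-12,0,0,0,0,0,-14,0,0,0,0,0,-15,0,0,0,0,0,-15,0,0,0,0,0,-15,0,0,0]'

```text
time: 9.22
eef_pos: [0.4579, -0.2453, 0.2132]
orientation: [180.0, 0.0, 68.9]
ft_force: [-0.9, 0.5, -0.4]
grip_width: 0.0697
gripper_force: 0.0
```

```bash
python3 - <<'E'
from h import *
a=env.capture("side");b=env.capture("scene")
cv2.imwrite("pics/g.png",np.hstack([cv2.resize(i[y:y+130,x:x+130,::-1],(390,390)) for i,y,x in((a,220,250),(b,200,100))]))
for n,i in(("side",a),("scene",b)):
  for k in blobs(i,"blue"):
    M=cv2.moments(k);uv=(M['m10']/M['m00'],M['m01']/M['m00']);print(n,np.round(uv),cast(env.camera_model(n),uv,.076))
E
```

```text
side [304. 282.] [ 0.45817807 -0.24608878  0.076     ]
side [52. 68.] [0.19826088 1.03694802 0.076     ]
scene [142. 243.] [ 0.45474789 -0.2455326   0.076     ]
scene [321.  25.] [0.13863802 1.05428544 0.076     ]
```

View pics/g.png

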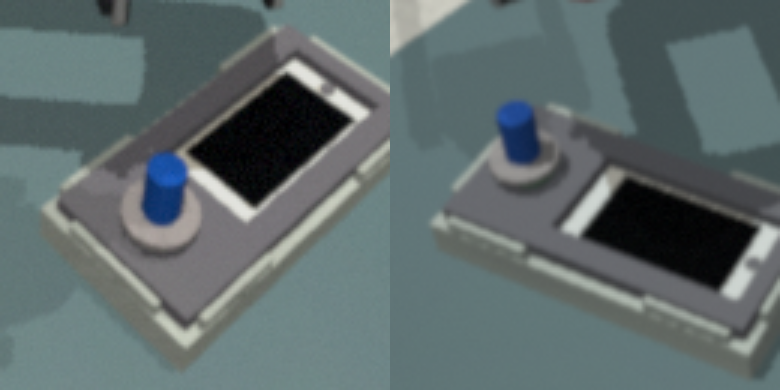

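Both views show the flange seated on the collar with the handle upright (side (165,190), scene (518,135) in the crops), and the cover flat in its lips.

```bash
python3 -c "
from plant import env
print(env.close_job())"
```

```text
the job is handed in; nothing more can be done
None
```

The blue pin is through the collar, cover and base with its flange resting on the collar and the cover flat; the orange pin was left in the rack, and I handed the job in at about 9.3 s (no verdict was printed).

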